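# Open the stuck reagent bottles in the analyser's rack

## Robot

A 6-joint arm with a two-finger parallel gripper is mounted at the origin on the work surface. World frame = base frame: x ahead of the robot, y to its left, z up, the work surface at z = 0. Lengths are in m, angles in degrees, forces in N, time in s.
With the tool pointing down it reaches from about 0.25 to 0.725 m from the base axis. Payload 9.7 kg.
Tool frame: the origin (TCP) lies midway between the tips of the shut fingers; the grasp point (between the pads) lies 19 mm behind it (bot.hold_point_z is the distance from the TCP to the grasp point, in m); z points along the fingers, y is the line along which they close (so a half turn about z gives the same grasp; the last joint's range is limited). The gripper opens to 85 mm and grips with 20 to 120 N. Pads are 22 mm wide; open, the fingers measure 114 mm over their backs; the gripper's body (76 mm by 85 mm) begins 54 mm behind the grasp point. The pads swing forward as they close: fully open they stand 13 mm farther back than shut.
Start: joints at [-69.614, 4.979, 10.078, 95.1, 0, 90], TCP at [0.192, -0.516, 0.231] pointing down, gripper open.
Joint ranges: [-179.16, 179.16], [-48.56, 103.87], [-65.8, 70.77], [-126.05, 130.52], [-82.76, 87.17], [-180, 180]. Speed limits (degrees/s): [127.2, 127.2, 147.25, 180, 180, 180].

## Interface

Orientations are given as [roll, pitch, yaw] about the fixed x, y, z axes, in that order (R = Rz(yaw) Ry(pitch) Rx(roll)).
In Python, from workcell import bot gives the robot as it stands.
- The arm moves only by the tool play_rows, never from a script. Its argument "steps" is a list that holds one entry, the list of rows, each a list of 4 numbers: the shift along the tool's x, y, z in m, then the turn about the tool's z in rad. In form: [[[tx, ty, tz, yaw], ...]]. A call has exactly 5 rows; each row shifts and turns the commanded pose from where the row before left it, along the tool's axes as they then stand; what a row does not reach is not made up. A row lasts 1/12 s, in which the tool goes at most 41.7 mm and 7.16 degrees, less where a joint would pass 70% of its speed; a pose out of reach is approached as far as the arm can. A call is refused whole if a number of a shift passes 0.0417 or a number of a turn 0.125, either way. A call with a gripper value outside its range is refused whole. "gripper" is the finger opening in m, from 0 to 0.0854, set as the call begins (left out, the last holds). The fingers move at their own pace and stop on an object; "squeeze" is the grip in N (left out, the last holds). Time passes only in rows, so rows that do not move let the fingers close, or fill a call up. It gives the time, the measured TCP pose, the force, the opening and the grip force at its end, in the units of the state.
- bot.get_obs(): the state, without advancing time (a new reading comes with each control period).
- bot.camera(name): name is "scene" or "top"; returns a dict with "img" (384x512x3 uint8, blue, green, red), "vfov" (degrees; the focal length in pixels is half the picture's height over the tangent of half this angle, whatever the lens; pixels are square), "cx", "cy" (the principal point, pixels), "xyz" and "attitude" of the camera in the world. Camera axes: x right, y down, z forward; pixel columns grow to the right and rows downward; lengths in m; the calibration is good to about 2 mm. A picture is of the moment at which its call begins. There is no depth.
- bot.job_done(): hands the job in; it is judged then, once.
The state is a dict: "time": time; "q": joint angles; "qd": joint speeds; "joint_efforts": joint torques, N m; "ee_pos": TCP position; "tcp_rot": TCP orientation; "wrist_force": force on the tool from outside, world axes, zero at the start; "torque": the same for the moment, N m; "opening": finger opening in m; "grasp_force": force on a finger pad.
Only numpy, scipy, OpenCV 4.12 (cv2) and the standard library are available. Lean on these libraries where they do the work, as an engineer would, in place of code of your own. Each camera call takes 0.05 s, during which the arm holds its last target. There are 200 camera calls.

## Task

Get the reagent rack ready for the analyser: draw the lock pin and park it upright in the notch beside its bore, then slide the keeper bar fully back. Work every stuck stopper out of its bottle, without lifting any bottle up out of its pocket, and put the stoppers in the steel tray; leave the bottles standing home, the bar back, the pin parked, and the other things on the bench undisturbed.

Things in the scene. Friction and masses are not known exactly. Their poses are not given: they have to be found in the camera images.
- pin_knob (a point): Lock pin: upright black knob 24 mm in diameter, 32 mm tall, on a steel collar 28 mm across, 5 mm thick, on a round shank of 10 mm diameter reaching 52 mm below the collar; 100 g. This point: mid-knob, 21 mm above the underside of the collar; z up the pin. At the start it stands in the bore, collar on the keeper bar, shank through the bar into the post (bore 13 mm); lift it 55 mm to clear.
- bore (a point): Centre of the mouth of the pin bore, on top of the end post at the rack -y end, under the end of the keeper bar (10 mm thick). Fixed in the rack; axes as the rack has.
- notch (a point): Seat of the parking notch, level with the top of a 10 mm thick, 50 mm long plate beside the end post, 49 mm beyond the bore (rack -y). Notch 15 mm wide (rack y), open to the front (rack -x), above and below; this point is 7 mm from its closed end. The parked pin hangs upright, shank in the notch, collar on the plate; let it down from above or slide it in from the front. Axes as the rack has.
- rack: Fixed white reagent rack, 404 mm along own y over the end posts; origin at bench level under the middle of the bottle row; x away from the robot. Bottles 0 to 3 stand at y = -120, -40, 40, 120 mm in pockets with 28 mm walls above the floor; mouths 117 mm above the bench, necks 45 mm across. End posts with rails at y = +-187 mm: 34 mm wide, 167 mm high, x from -25 to 130 mm.
- keeper (a joint): Sliding of the keeper bar, m: 0 = over the stoppers (as at the start, held by the pin), 0.09 = fully back (rack +x), stoppers clear. Stiff, about 2 N; stays where it is left.
- keeper_grip (a point): Centre of the upright black grip block, 18 mm thick (rack x), 44 mm wide (rack y), 36 mm tall, on the middle of the keeper bar; 20 mm above the top of the bar. The aluminium bar, 16 mm wide, lies along rack y, 167 to 177 mm above the bench, 10 mm over the stoppers, and slides along rack x on the end posts. Axes as the rack has.
- tray: Shallow steel tray, loose, 0.6 kg, 130 mm (own x) by 230 mm (own y), 22 mm high with 4 mm walls and floor; origin under its centre, z up.
- head0 (a point): Stopper of bottle 0 (None: already open), white, 60 g; centre of its head, an upright blade 14 mm thick (own x), 36 wide (y), 36 tall; z up. Below: flange 38 across, 4 thick, underside 22 below this point; tight collar 28 across, 12 long; shank 21 across, end 58 below. Jams until 12 mm up: pulled straight (18-25 N) it takes the bottle along; twisted to and fro as it is eased up, it comes lightly.
- head1 (a point): Stopper of bottle 1 (None: already open), white, 60 g; centre of its head, an upright blade 14 mm thick (own x), 36 wide (y), 36 tall; z up. Below: flange 38 across, 4 thick, underside 22 below this point; tight collar 28 across, 12 long; shank 21 across, end 58 below. Jams until 12 mm up: pulled straight (18-25 N) it takes the bottle along; twisted to and fro as it is eased up, it comes lightly.
- head2 (a point): Stopper of bottle 2 (None: already open), white, 60 g; centre of its head, an upright blade 14 mm thick (own x), 36 wide (y), 36 tall; z up. Below: flange 38 across, 4 thick, underside 22 below this point; tight collar 28 across, 12 long; shank 21 across, end 58 below. Jams until 12 mm up: pulled straight (18-25 N) it takes the bottle along; twisted to and fro as it is eased up, it comes lightly.
- head3 (a point): Stopper of bottle 3 (None: already open), white, 60 g; centre of its head, an upright blade 14 mm thick (own x), 36 wide (y), 36 tall; z up. Below: flange 38 across, 4 thick, underside 22 below this point; tight collar 28 across, 12 long; shank 21 across, end 58 below. Jams until 12 mm up: pulled straight (18-25 N) it takes the bottle along; twisted to and fro as it is eased up, it comes lightly.
- bottle0 (a joint): How far bottle 0 is lifted off the floor of its pocket, m (0 = standing home). Square amber bottle, 64 mm wide, 0.9 kg, cannot turn in its pocket; drops back of itself when let go.
- bottle1 (a joint): How far bottle 1 is lifted off the floor of its pocket, m (0 = standing home). Square amber bottle, 64 mm wide, 0.9 kg, cannot turn in its pocket; drops back of itself when let go.
- bottle2 (a joint): How far bottle 2 is lifted off the floor of its pocket, m (0 = standing home). Square amber bottle, 64 mm wide, 0.9 kg, cannot turn in its pocket; drops back of itself when let go.
- bottle3 (a joint): How far bottle 3 is lifted off the floor of its pocket, m (0 = standing home). Square amber bottle, 64 mm wide, 0.9 kg, cannot turn in its pocket; drops back of itself when let go.
- flask: White plastic bottle with a blue cap, 74 mm across, 150 mm tall; not part of the job; origin under its centre.
- beaker: Glass beaker 70 mm across, 90 mm tall; not part of the job; origin under its centre.
- tipbox: Grey pipette-tip box 85 x 125 x 65 mm; not part of the job; origin under its centre.
- jar: Amber jar with a white lid, 60 mm across, 80 mm tall; not part of the job; origin under its centre.
- roll: Roll of paper tape, 90 mm across, 25 mm high; not part of the job; origin under its centre.
- dish: Glass dish 90 mm across, 18 mm high; not part of the job; origin under its centre.
There are look-alikes about, which are no part of the job. Leave any pink look-alike of the part that bears head1 alone.

How it is judged (in metres and radians):
On the way, in this order (a step that is already met when the one before it is completed fails the run):
1. the lock pin is parked upright in the notch (horizontal distance between pin_knob and notch below 0.01 m and z of pin_knob in the frame of notch between 0.014 and 0.028 m and angle between pin_knob's own z axis and vertical below 0.2 rad), for 0.2 s.
2. the keeper bar is slid fully back (value of joint keeper above 0.08 m), for 0.2 s.
At the end, for the whole second after the job is handed in: Pin upright in the notch (within 10 mm, tilt under 0.2 rad); keeper bar back over 80 mm; every stopper at rest in the level tray, head within 70 mm (short way) and 120 mm (long way) of its middle and under 75 mm high; all bottles home (under 4 mm up) (all of step 1 and value of joint keeper above 0.08 m and value of joint each of bottle0, bottle1, bottle2, bottle3 below 0.004 m and x of head0 in the frame of tray between -0.07 and 0.07 m and y of head0 in the frame of tray between -0.12 and 0.12 m and z of head0 in the frame of tray between 0 and 0.075 m and linear speed of each of stopper0, stopper1, stopper2, stopper3 below 0.03 m/s and x of head1 in the frame of tray between -0.07 and 0.07 m and y of head1 in the frame of tray between -0.12 and 0.12 m and z of head1 in the frame of tray between 0 and 0.075 m and x of head2 in the frame of tray between -0.07 and 0.07 m and y of head2 in the frame of tray between -0.12 and 0.12 m and z of head2 in the frame of tray between 0 and 0.075 m and x of head3 in the frame of tray between -0.07 and 0.07 m and y of head3 in the frame of tray between -0.12 and 0.12 m and z of head3 in the frame of tray between 0 and 0.075 m and angle between tray's own z axis and vertical below 0.1 rad); the robot touches nothing.
It fails at once if a bottle is lifted more than 28 mm, out of its pocket (value of joint any of bottle0, bottle1, bottle2, bottle3 above 0.028 m).
It fails at once if a bystander is pushed more than 50 mm or knocked over (distance of any of flask, beaker, tipbox, jar, roll, dish from where it was at the start of the episode above 0.05 m or angle between any of flask, beaker, tipbox, jar, roll, dish's own z axis and vertical above 0.6 rad).
Of stopper0, stopper1, stopper2, stopper3 only 2 to 3 are there at a start; the rules pass over those that are not, and their reading is None.
At some moment in a run one of tray may be knocked a few centimetres aside while the robot is not near it.
Once in a run the grip may slacken for a moment while it holds something.
It also fails if it takes over 210 s, if anything falls off the work surface, if the arm or the gripper's body presses on something with over 40 N, if the wrist force passes 120 N, or if a joint passes its speed limit or range.

## Working session

There is one attempt and no reset: what is moved stays moved. The work goes in short steps, Python scripts to look and compute and a tool call to move; the robot and the scene stay as the last step left them, time stands still between calls to the robot, and variables do not carry over. Pictures are saved under pics/ and viewed, at most 14 in all, crops included, and the job is handed in when it is done.

Besides the shell and the picture viewer there is one more tool, called after "Call:" in YAML: its name, and indented under it one key for each argument. play_rows: Moves the arm, as the interface text tells. Its arguments: {"type":"object","properties":{"steps":{"type":"array","items":{"type":"array","items":{"type":"array","items":{"type":"number"}}}},"gripper":{"type":"number"},"squeeze":{"type":"number"}},"required":["steps"]}

```bash
ls; mkdir -p pics
python3 - <<'E'
from workcell import bot
import cv2
print(bot.get_obs(), bot.hold_point_z)
for n in("scene","top"):
    c=bot.camera(n); cv2.imwrite(f"pics/{n}0.png",c["img"]); print(n,{k:v for k,v in c.items() if k!="img"})
E
```

```text
pics
{'time': 0.0, 'q': array([-6.96147020e+01,  5.01052264e+00,  1.00335908e+01,  9.50997314e+01,
       -1.78262104e-04,  8.99996581e+01]), 'qd': array([-0.00434641, -0.03624323, -0.02130914, -0.00036504, -0.04880273,
        0.03896164]), 'joint_efforts': array([ 1.54464287e-03, -5.20382488e+01,  4.64815843e+01,  1.60000124e-02,
        9.64480660e-05,  1.02118793e-06]), 'ee_pos': array([ 0.19149907, -0.51533274,  0.23058088]), 'tcp_rot': array([-1.79923337e+02,  1.77804479e-04,  2.03856402e+01]), 'wrist_force': array([-0.2292832 , -0.34328424,  0.63509305]), 'torque': array([0.00969229, 0.01090634, 0.00687384]), 'grasp_force': 0.0, 'opening': 0.08542257520396553} 0.0187
scene {'vfov': 57.34657745679029, 'cx': 251.0244504398168, 'cy': 183.3807453791509, 'xyz': array([1.16838479, 0.35593557, 0.66190399]), 'attitude': array([-122.76715748,    1.1001092 ,  116.65263529])}
top {'vfov': 51.750598147266736, 'cx': 258.35566351101477, 'cy': 192.34776396046033, 'xyz': array([0.29501766, 0.01782363, 1.23374807]), 'attitude': array([-172.46169869,   -1.53479449,  -89.06391949])}
```

Run:
```python
import cv2
for n in("scene","top"):
    i=cv2.imread(f"pics/{n}0.png"); cv2.imwrite(f"pics/{n}0b.png",cv2.resize(i,(800,600),interpolation=cv2.INTER_CUBIC))
```

```text
(no output)
```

View pics/scene0b.png

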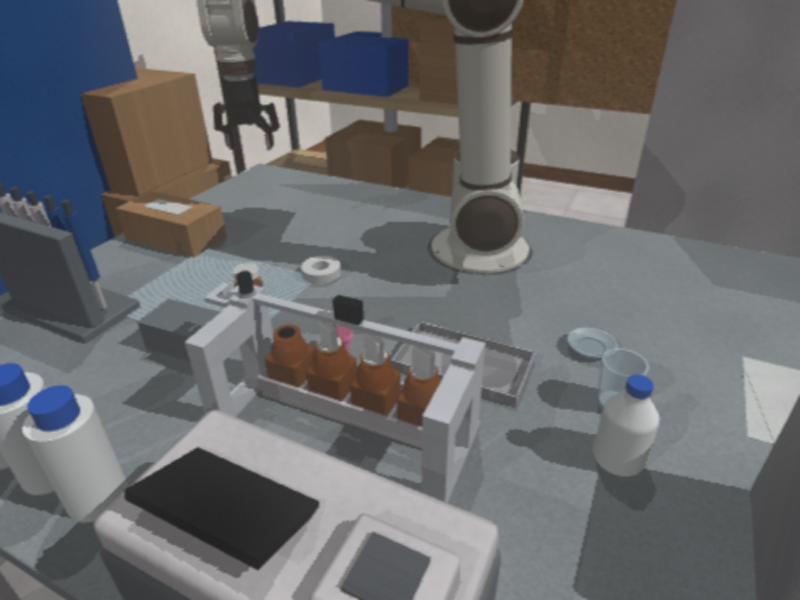

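View pics/top0b.png

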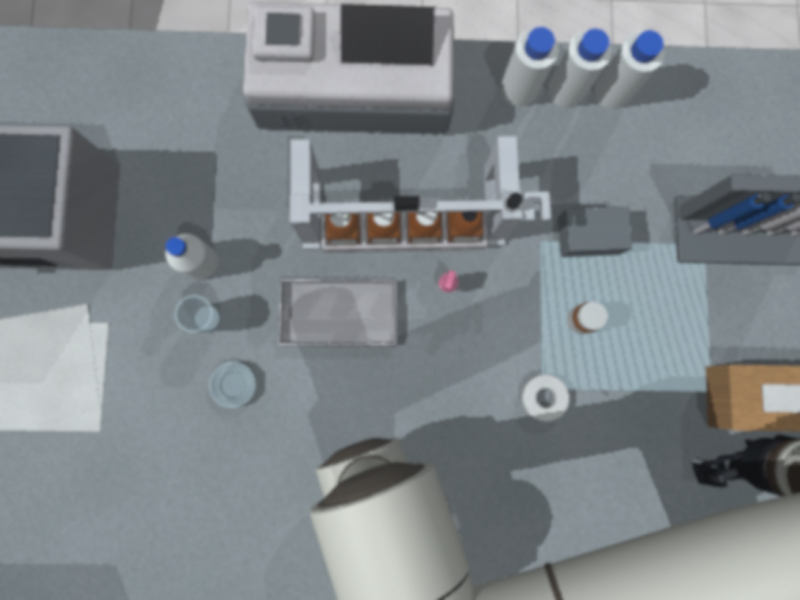

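```bash
cat > h.py <<'E'
import numpy as np, cv2
from scipy.spatial.transform import Rotation as R
def ray(c,uv):
    f=192/np.tan(np.radians(c["vfov"]/2))
    d=np.array([(uv[0]-c["cx"])/f,(uv[1]-c["cy"])/f,1.])
    d=R.from_euler("xyz",c["attitude"],degrees=True).apply(d)
    return np.array(c["xyz"]),d/np.linalg.norm(d)
def proj(c,p):
    f=192/np.tan(np.radians(c["vfov"]/2))
    q=R.from_euler("xyz",c["attitude"],degrees=True).inv().apply(np.array(p)-c["xyz"])
    return np.array([c["cx"]+f*q[0]/q[2],c["cy"]+f*q[1]/q[2]])
def plane(c,uv,z):
    o,d=ray(c,uv); return o+d*(z-o[2])/d[2]
def tri(c1,u1,c2,u2):
    o1,d1=ray(c1,u1);o2,d2=ray(c2,u2)
    A=np.stack([d1,-d2],1); s,t=np.linalg.lstsq(A,o2-o1,rcond=None)[0]
    a=o1+s*d1;b=o2+t*d2
    return (a+b)/2,np.linalg.norm(a-b)
def blobs(mask,x0,y0,x1,y1,amin=8):
    m=mask[y0:y1,x0:x1].astype(np.uint8); n,l,s,ce=cv2.connectedComponentsWithStats(m)
    return [(s[i,4],ce[i]+[x0,y0],s[i,:4]+[x0,y0,0,0]) for i in range(1,n) if s[i,4]>=amin]
E
python3 - <<'E'
from h import *
from workcell import bot
s=bot.camera("scene");t=bot.camera("top")
for n,c,b in(("s",s,(120,160,330,300)),("t",t,(180,80,360,230))):
    m=c["img"].max(2)<60
    for x in blobs(m,*b): print(n,x)
a=s["img"][155:305,115:335]; b=t["img"][75:225,160:380]
cv2.imwrite("pics/c1.png",np.vstack([cv2.resize(k,(800,300*800//440*0+545),interpolation=cv2.INTER_CUBIC) for k in(a,)]))
cv2.imwrite("pics/c2.png",cv2.resize(b,(800,545),interpolation=cv2.INTER_CUBIC))
E
```

```text
s (np.int32(99), array([156.23232323, 180.57575758]), array([152, 174,   9,  14]))
s (np.int32(262), array([222.44274809, 197.90458015]), array([213, 190,  19,  17]))
s (np.int32(43), array([183.       , 212.3255814]), array([179, 210,   9,   6]))
s (np.int32(261), array([132.34099617, 294.86206897]), array([120, 287,  35,  13]))
t (np.int32(44), array([328.68181818, 128.31818182]), array([325, 125,   8,   8]))
t (np.int32(109), array([259.41284404, 129.65137615]), array([253, 126,  14,   9]))
t (np.int32(30), array([300.1, 137.7]), array([297, 136,   7,   5]))
```

View pics/c1.png

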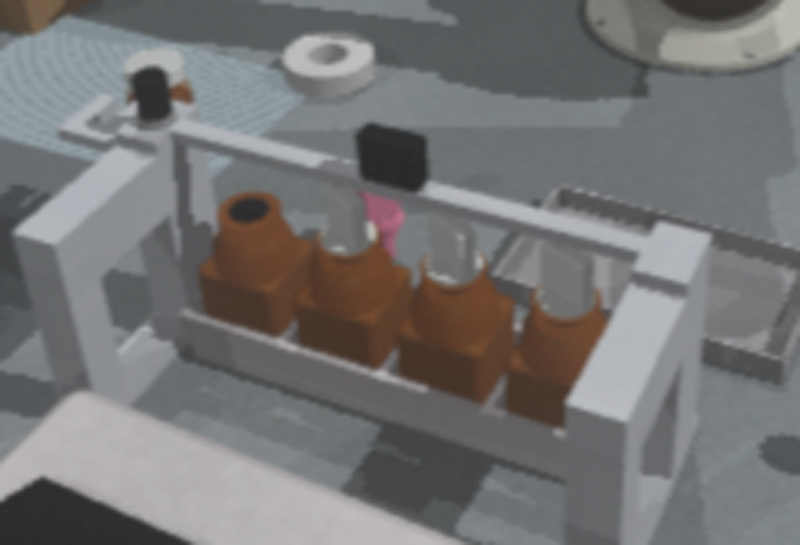

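View pics/c2.png

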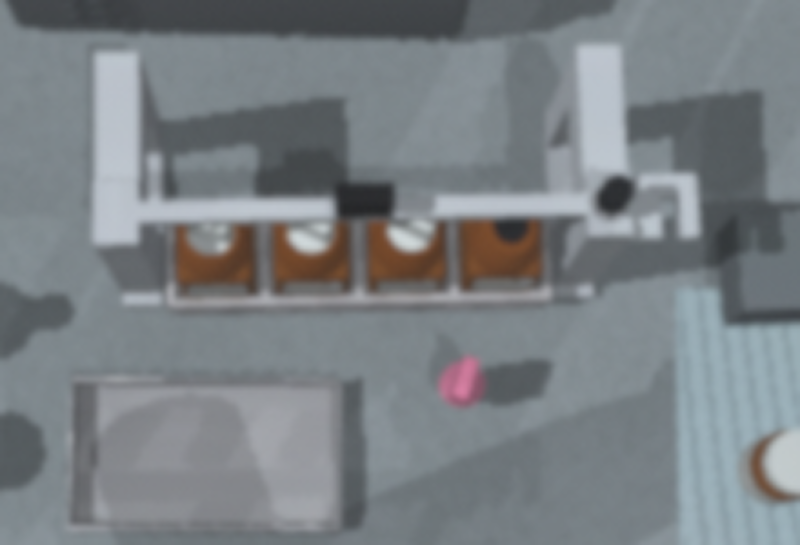

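Run:
```python
from h import *
from workcell import bot
s=bot.camera("scene");t=bot.camera("top")
print("knob",tri(s,(156.5,180.5),t,(328.7,128.3)))
print("grip",tri(s,(222.2,197.9),t,(259.6,129.6)))
T=lambda u,z:plane(t,(u[0]/3.636+160-.4,u[1]/3.636+75-.4),z).round(4)
S=lambda u,z:plane(s,(u[0]/3.636+115-.4,u[1]/3.636+155-.4),z).round(4)
for u in [(93,50),(139,50),(139,243),(93,243),(578,45),(624,45),(634,237)]: print("post",T(u,.167))
for u in [(640,228),(657,228),(663,234),(680,236),(699,238),(699,174),(668,190)]: print("plate",T(u,.167))
for u in [(20,232),(62,240),(567,398),(625,420),(712,238)]: print("Spost",S(u,.167))
for u in [(60,130),(113,97),(85,130)]: print("Splate",S(u,.167))
for u in [(72,378),(340,378),(346,528),(70,528)]: print("tray",T(u,.022))
for u in [(212,240),(310,240),(410,240)]: print("fl",T(u,.121))
```

```text
knob (array([ 0.6129108 , -0.19702306,  0.19566342]), np.float64(0.002228225203610036))
grip (array([ 0.60544846, -0.00978567,  0.19351734]), np.float64(0.0032104700680868326))
post [0.7266 0.2015 0.167 ]
post [0.7275 0.1662 0.167 ]
post [0.5748 0.1606 0.167 ]
post [0.574  0.1953 0.167 ]
post [ 0.7409 -0.174   0.167 ]
post [ 0.7419 -0.21    0.167 ]
post [ 0.5884 -0.2165  0.167 ]
plate [ 0.5956 -0.2212  0.167 ]
plate [ 0.5959 -0.2343  0.167 ]
plate [ 0.5913 -0.2388  0.167 ]
plate [ 0.59   -0.2519  0.167 ]
plate [ 0.5888 -0.2665  0.167 ]
plate [ 0.6395 -0.2673  0.167 ]
plate [ 0.6262 -0.2431  0.167 ]
Spost [ 0.7433 -0.2023  0.167 ]
Spost [ 0.7381 -0.1726  0.167 ]
Spost [0.7249 0.1646 0.167 ]
Spost [0.7261 0.1979 0.167 ]
Spost [0.5645 0.1904 0.167 ]
Splate [ 0.6442 -0.261   0.167 ]
Splate [ 0.5943 -0.2562  0.167 ]
Splate [ 0.6366 -0.2449  0.167 ]
tray [0.494  0.2324 0.022 ]
tray [0.4988 0.005  0.022 ]
tray [ 0.3709 -0.0024  0.022 ]
tray [0.3668 0.2287 0.022 ]
fl [0.5907 0.1093 0.121 ]
fl [0.5925 0.0318 0.121 ]
fl [ 0.5944 -0.0476  0.121 ]
```

The scene view shows the knob at (156,180), the grip block at (222,198) and the open bottle 0 at the pin end. Stoppers stand in bottles 1–3.

Candidates, full-frame pixels:
- **Pin:** black knob at top (329,128). The black block at (260,130) is the keeper grip, and the dark disc at (300,138) is the open mouth of bottle 0.
- **Stoppers:** white blades at top (218,141), (245,141) and (273,141). The pink look-alike at (287,180) is to be left alone.

The crops confirm this choice, and the rack sits at about (0.605, -0.009) with a yaw of 2.2°.

Call:
play_rows:
  steps:
    - [[0,0,-0.006,0.0635],[0,0,-0.006,0.0635],[0,0,-0.006,0.0635],[0,0,-0.006,0.0635],[0,0,-0.006,0.0635]]
  gripper: 0.06
  squeeze: 40

```text
time: 0.72
ee_pos: [0.1916, -0.5155, 0.2615]
tcp_rot: [-180.0, 0.0, 2.0]
wrist_force: [0.8, -0.0, -0.9]
opening: 0.0598
grasp_force: 0.0
```

Call:
play_rows:
  steps:
    - [[0.0216,-0.0151,0,0],[0.0216,-0.0151,0,0],[0.0216,-0.0151,0,0],[0.0216,-0.0151,0,0],[0.0216,-0.0151,0,0]]

```text
time: 1.13
ee_pos: [0.2974, -0.4351, 0.2613]
tcp_rot: [180.0, -0.0, 2.2]
wrist_force: [0.7, -1.2, -0.9]
opening: 0.0599
grasp_force: 0.0
```

Call:
play_rows:
  steps:
    - [[0.0216,-0.0151,0,0],[0.0216,-0.0151,0,0],[0.0216,-0.0151,0,0],[0.0216,-0.0151,0,0],[0.0216,-0.0151,0,0]]

```text
time: 1.55
ee_pos: [0.4025, -0.3554, 0.2613]
tcp_rot: [180.0, -0.0, 2.2]
wrist_force: [-0.3, 0.0, -0.7]
opening: 0.0597
grasp_force: 0.0
```

Call:
play_rows:
  steps:
    - [[0.0216,-0.0151,0,0],[0.0216,-0.0151,0,0],[0.0216,-0.0151,0,0],[0.0216,-0.0151,0,0],[0.0216,-0.0151,0,0]]

```text
time: 1.97
ee_pos: [0.5076, -0.2758, 0.2613]
tcp_rot: [180.0, -0.0, 2.2]
wrist_force: [-0.3, -0.9, 0.7]
opening: 0.0599
grasp_force: 0.0
```

Call:
play_rows:
  steps:
    - [[0.0216,-0.0151,0,0],[0.0216,-0.0151,0,0],[0.0216,-0.0151,0,0],[0.0216,-0.0151,0,0],[0,0,0,0]]

```text
time: 2.38
ee_pos: [0.5935, -0.2103, 0.2599]
tcp_rot: [-179.9, 0.0, 2.4]
wrist_force: [0.8, -0.5, 0.3]
opening: 0.0602
grasp_force: 0.0
```

```bash
cat >> h.py <<'E'
def go(bot,p=None,yaw=None):
    o=bot.get_obs(); r=R.from_euler("xyz",o["tcp_rot"],degrees=True)
    print("pos",o["ee_pos"].round(4),"rot",o["tcp_rot"].round(2),"F",o["wrist_force"].round(1),"open",round(o["opening"],4),"gf",round(o["grasp_force"],1),"t",round(o["time"],1))
    if p is not None: print("shift",r.inv().apply(np.array(p)-o["ee_pos"]).round(4))
    if yaw is not None: print("turn",round(-np.radians((yaw-o["tcp_rot"][2]+180)%360-180),4))
E
python3 - <<'E'
from h import *
from workcell import bot
go(bot,[.6125,-.1965,.187],2.2)
E
```

```text
pos [ 0.5935 -0.2103  0.2599] rot [-1.7993e+02  3.0000e-02  2.3700e+00] F [ 0.8 -0.5  0.3] open 0.0602 gf 0.0 t 2.4
shift [ 0.0196 -0.0129  0.0729]
turn 0.003
```

Call:
play_rows:
  steps:
    - [[0.01,-0.0065,0,0.003],[0.0096,-0.0064,0,0],[0,0,0.02,0],[0,0,0.02,0],[0,0,0.02,0]]

```text
time: 2.8
ee_pos: [0.6103, -0.1995, 0.2008]
tcp_rot: [180.0, -0.1, 2.0]
wrist_force: [-0.6, 0.3, -0.1]
opening: 0.0598
grasp_force: 0.0
```

Call:
play_rows:
  steps:
    - [[0,0,0.006,0],[0,0,0.006,0],[0,0,0,0],[0,0,0,0],[0,0,0,0]]

```text
time: 3.22
ee_pos: [0.6102, -0.1997, 0.1907]
tcp_rot: [180.0, -0.1, 2.0]
wrist_force: [-0.6, 0.5, 1.4]
opening: 0.0601
grasp_force: 0.0
```

Run:
```python
from h import *
from workcell import bot
go(bot)
s=bot.camera("scene");t=bot.camera("top")
a=cv2.resize(s["img"][150:220,120:190],(400,400),interpolation=cv2.INTER_CUBIC);b=cv2.resize(t["img"][95:165,295:365],(400,400),interpolation=cv2.INTER_CUBIC)
cv2.imwrite("pics/c3.png",np.hstack([a,b]))
```

```text
pos [ 0.6102 -0.1997  0.1907] rot [ 1.7997e+02 -1.0000e-01  2.0100e+00] F [-0.6  0.5  1.4] open 0.0601 gf 0.0 t 3.2
```

View pics/c3.png

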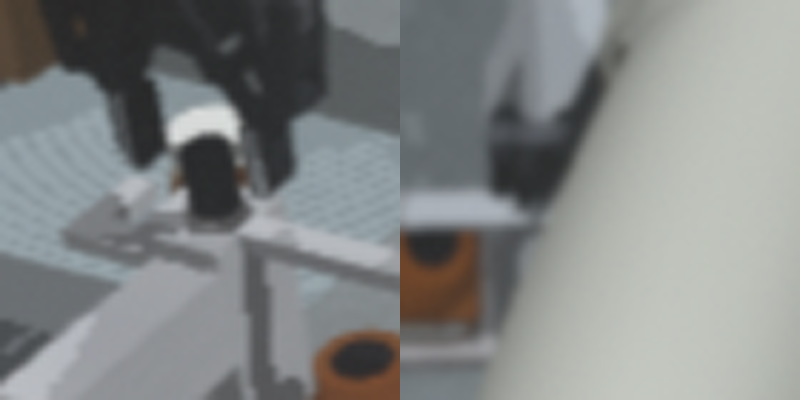

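Call:
play_rows:
  steps:
    - [[0.002,-0.003,0.003,0],[0,0,0,0],[0,0,0,0],[0,0,0,0],[0,0,0,0]]

```text
time: 3.73
ee_pos: [0.6117, -0.1965, 0.1863]
tcp_rot: [180.0, 0.0, 2.0]
wrist_force: [0.7, -0.4, -0.2]
opening: 0.06
grasp_force: 0.0
```

Call:
play_rows:
  steps:
    - [[0,0,0,0],[0,0,0,0],[0,0,0,0],[0,0,0,0],[0,0,0,0]]
  gripper: 0.0

```text
time: 4.15
ee_pos: [0.6117, -0.1965, 0.1865]
tcp_rot: [180.0, -0.0, 2.0]
wrist_force: [-0.3, 0.5, 0.9]
opening: 0.0227
grasp_force: 39.2
```

Call:
play_rows:
  steps:
    - [[0,0,0,0],[0,0,0,0],[0,0,0,0],[0,0,0,0],[0,0,0,0]]

```text
time: 4.57
ee_pos: [0.6117, -0.1965, 0.1865]
tcp_rot: [180.0, -0.0, 2.0]
wrist_force: [0.1, 0.5, 2.9]
opening: 0.0233
grasp_force: 39.2
```

Call:
play_rows:
  steps:
    - [[0,0,-0.013,0],[0,0,-0.013,0],[0,0,-0.013,0],[0,0,-0.013,0],[0,0,-0.013,0]]
  squeeze: 60

```text
time: 4.98
ee_pos: [0.6116, -0.1964, 0.2513]
tcp_rot: [-180.0, 0.1, 2.0]
wrist_force: [0.1, 0.1, -1.5]
opening: 0.0224
grasp_force: 58.7
```

Call:
play_rows:
  steps:
    - [[0,0,-0.005,0],[0,0,0,0],[0,0,0,0],[0,0,0,0],[0,0,0,0]]

```text
time: 5.4
ee_pos: [0.6114, -0.1964, 0.2552]
tcp_rot: [-180.0, 0.1, 2.0]
wrist_force: [-0.1, -0.5, -1.5]
opening: 0.0221
grasp_force: 58.7
```

Run:
```python
from h import *
from workcell import bot
go(bot,[.6125,-.2448,.255])
s=bot.camera("scene");t=bot.camera("top")
a=cv2.resize(s["img"][120:220,100:200],(400,400),interpolation=cv2.INTER_CUBIC);b=cv2.resize(t["img"][95:165,295:365],(400,400),interpolation=cv2.INTER_CUBIC)
cv2.imwrite("pics/c4.png",np.hstack([a,b]))
for p in[(.6141,-.2448,.167),(.6116,-.1965,.167)]: print((proj(s,p)-[100,120])*4)
```

```text
pos [ 0.6114 -0.1964  0.2552] rot [-1.7997e+02  9.0000e-02  2.0200e+00] F [-0.1 -0.5 -1.5] open 0.0221 gf 58.7 t 5.4
shift [-0.0007  0.0484  0.0001]
[175.85394488 263.91740839]
[237.14834346 279.45545511]
```

View pics/c4.png

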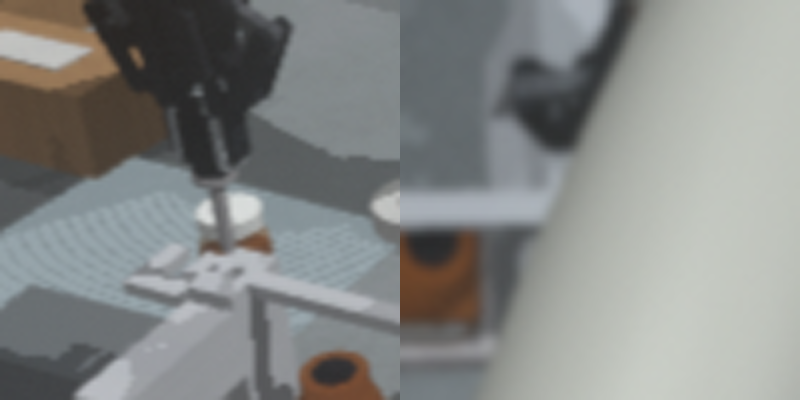

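Call:
play_rows:
  steps:
    - [[-0.0002,0.0098,0,0],[-0.0002,0.0098,0,0],[-0.0002,0.0098,0,0],[-0.0002,0.0098,0,0],[-0.0002,0.0098,0,0]]

```text
time: 5.92
ee_pos: [0.6123, -0.247, 0.2561]
tcp_rot: [180.0, 0.0, 2.0]
wrist_force: [0.2, -1.2, 0.1]
opening: 0.0222
grasp_force: 58.8
```

Call:
play_rows:
  steps:
    - [[0,0,0.005,0],[0,0,0.005,0],[0,0,0.005,0],[0,0,0,0],[0,0,0,0]]

```text
time: 6.33
ee_pos: [0.6122, -0.2449, 0.2408]
tcp_rot: [-180.0, 0.0, 2.1]
wrist_force: [0.3, -0.2, -0.3]
opening: 0.0219
grasp_force: 58.8
```

Run:
```python
from h import *
from workcell import bot
go(bot,[.612,-.2454,.255])
s=bot.camera("scene")
a=cv2.resize(s["img"][150:210,110:180],(700,600),interpolation=cv2.INTER_CUBIC)
cv2.imwrite("pics/c5.png",a)
```

```text
pos [ 0.6122 -0.2449  0.2408] rot [-1.7997e+02  5.0000e-02  2.0500e+00] F [ 0.3 -0.2 -0.3] open 0.0219 gf 58.8 t 6.3
shift [-0.0003  0.0004 -0.0142]
```

View pics/c5.png

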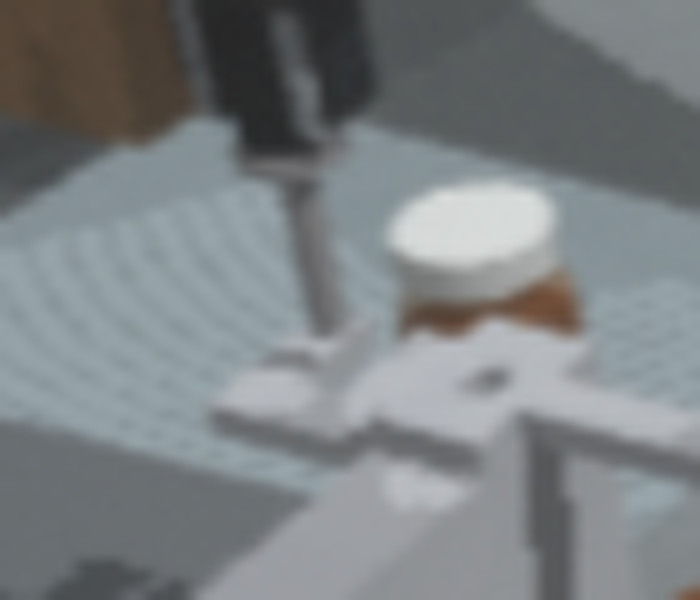

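Run:
```python
from h import *
from workcell import bot
s=bot.camera("scene")
f=lambda u,z:plane(s,(110+u[0]/10-.45,150+u[1]/10-.45),z).round(4)
print("bore",f((490,378),.177)); print("end",f((327,340),.179))
for u in[(213,408),(350,440),(372,325),(290,345),(318,395)]: print(f(u,.167))
for p in[(.6122,-.2449,.179),(.6141,-.2448,.167),(.6211,-.2445,.167),(.589,-.2448,.167)]: print((proj(s,p)-[110,150])*10)
```

```text
bore [ 0.6145 -0.1945  0.177 ]
end [ 0.6205 -0.2421  0.179 ]
[ 0.6444 -0.2616  0.167 ]
[ 0.6408 -0.2196  0.167 ]
[ 0.596 -0.251  0.167]
[ 0.6129 -0.2642  0.167 ]
[ 0.6283 -0.2411  0.167 ]
[335.75967591 317.27735223]
[339.63486219 359.79352098]
[322.24312353 373.49031978]
[403.52696027 312.88544545]
```

The shank end at (142.7,184) stands over the notch gap, at the bore's x within about 1.5 mm, so I'm lowering it.

Call:
play_rows:
  steps:
    - [[-0.0008,0.0007,0.003,0],[0,0,0.004,0],[0,0,0.004,0],[0,0,0.004,0],[0,0,0.004,0]]

```text
time: 6.85
ee_pos: [0.6116, -0.2462, 0.2217]
tcp_rot: [-180.0, 0.0, 2.0]
wrist_force: [0.7, -0.3, -1.1]
opening: 0.0227
grasp_force: 43.6
```

Call:
play_rows:
  steps:
    - [[0,0,0.003,0],[0,0,0.003,0],[0,0,0.003,0],[0,0,0.003,0],[0,0,0.003,0]]

```text
time: 7.27
ee_pos: [0.6117, -0.2462, 0.207]
tcp_rot: [180.0, -0.0, 2.0]
wrist_force: [0.3, 0.4, -1.0]
opening: 0.0223
grasp_force: 59.2
```

Call:
play_rows:
  steps:
    - [[0,0,0.004,0],[0,0,0.004,0],[0,0,0.004,0],[0,0,0.004,0],[0,0,0.004,0]]

```text
time: 7.68
ee_pos: [0.6116, -0.2462, 0.1868]
tcp_rot: [-180.0, 0.0, 2.0]
wrist_force: [0.2, 0.1, -0.9]
opening: 0.0224
grasp_force: 59.2
```

Call:
play_rows:
  steps:
    - [[0,0,0.002,0],[0,0,0.002,0],[0,0,0.002,0],[0,0,0.001,0],[0,0,0,0]]

```text
time: 8.1
ee_pos: [0.6116, -0.2462, 0.1801]
tcp_rot: [-180.0, 0.0, 2.0]
wrist_force: [0.8, 0.2, -0.4]
opening: 0.0222
grasp_force: 59.2
```

Call:
play_rows:
  steps:
    - [[0,0,0.001,0],[0,0,0.001,0],[0,0,0,0],[0,0,0,0],[0,0,0,0]]

```text
time: 8.52
ee_pos: [0.6117, -0.2462, 0.1784]
tcp_rot: [180.0, -0.0, 2.0]
wrist_force: [0.3, 0.1, -1.2]
opening: 0.0221
grasp_force: 59.2
```

Call:
play_rows:
  steps:
    - [[0,0,0.001,0],[0,0,0.001,0],[0,0,0,0],[0,0,0,0],[0,0,0,0]]

```text
time: 8.93
ee_pos: [0.6117, -0.2462, 0.1766]
tcp_rot: [180.0, -0.0, 2.0]
wrist_force: [-1.3, 0.2, 1.5]
opening: 0.0221
grasp_force: 60.1
```

Call:
play_rows:
  steps:
    - [[0,0,0,0],[0,0,0,0],[0,0,0,0],[0,0,0,0],[0,0,0,0]]
  gripper: 0.06

```text
time: 9.35
ee_pos: [0.6116, -0.2462, 0.1761]
tcp_rot: [-180.0, 0.0, 2.0]
wrist_force: [0.1, -0.0, 0.4]
opening: 0.0602
grasp_force: 0.0
```

Call:
play_rows:
  steps:
    - [[0,0,-0.012,0],[0,0,-0.012,0],[0,0,-0.016,0],[0,0,-0.02,0],[0,0,0,0]]

```text
time: 9.77
ee_pos: [0.6123, -0.2465, 0.2404]
tcp_rot: [179.9, -0.3, 2.0]
wrist_force: [1.2, -0.2, 1.5]
opening: 0.0602
grasp_force: 0.0
```

Run:
```python
from h import *
from workcell import bot
go(bot,[.605,-.0095,.236],2.2)
s=bot.camera("scene")
for x in blobs(s["img"].max(2)<60,120,160,170,200): print(x, plane(s,x[1],.188))
a=cv2.resize(s["img"][145:205,110:180],(700,600),interpolation=cv2.INTER_CUBIC)
cv2.imwrite("pics/c6.png",a)
```

```text
pos [ 0.6123 -0.2465  0.2404] rot [179.89  -0.26   2.02] F [ 1.2 -0.2  1.5] open 0.0602 gf 0.0 t 9.8
shift [ 0.001  -0.2371  0.0039]
turn -0.0031
(np.int32(92), array([141.68478261, 179.45652174]), array([138, 173,   9,  13])) [ 0.61612682 -0.24558808  0.188     ]
```

View pics/c6.png

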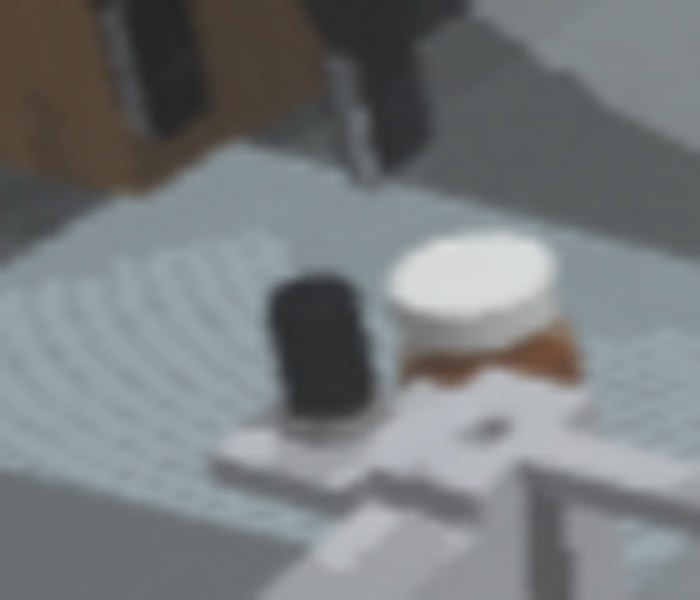

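The pin is parked: the knob stands upright at (142,179) with its collar on the plate. Next is the keeper.

Call:
play_rows:
  steps:
    - [[0,-0.0237,0,0],[0,-0.0237,0,0],[0,-0.0237,0,0],[0,-0.0237,0,0],[0,-0.0237,0,0]]
  gripper: 0.075

```text
time: 10.23
ee_pos: [0.6071, -0.1267, 0.2351]
tcp_rot: [-180.0, 0.1, 2.0]
wrist_force: [1.2, -0.3, -0.6]
opening: 0.0749
grasp_force: 0.0
```

Call:
play_rows:
  steps:
    - [[0,-0.0237,0,0],[0,-0.0237,0,0],[0,-0.0237,0,0],[0,-0.0237,0,0],[0,-0.0237,0,0]]

```text
time: 10.65
ee_pos: [0.6029, -0.0082, 0.2352]
tcp_rot: [-180.0, 0.1, 2.0]
wrist_force: [0.9, 0.5, 0.3]
opening: 0.0745
grasp_force: 0.0
```

Call:
play_rows:
  steps:
    - [[0,0,0,0],[0,0,0.012,0],[0,0,0.012,0],[0,0,0.012,0],[0,0,0.012,0]]

```text
time: 11.07
ee_pos: [0.6031, -0.0097, 0.1868]
tcp_rot: [180.0, 0.1, 2.0]
wrist_force: [-0.1, 0.5, -0.1]
opening: 0.0748
grasp_force: 0.0
```

Call:
play_rows:
  steps:
    - [[0,0,0,0],[0,0,0,0],[0,0,0,0],[0,0,0,0],[0,0,0,0]]
  gripper: 0.0

```text
time: 11.48
ee_pos: [0.6033, -0.0094, 0.1887]
tcp_rot: [180.0, -0.0, 2.0]
wrist_force: [-1.1, -0.1, -0.6]
opening: 0.0426
grasp_force: 66.9
```

Call:
play_rows:
  steps:
    - [[0,0,0,0],[0,0,0,0],[0,0,0,0],[0,0,0,0],[0,0,0,0]]

```text
time: 11.9
ee_pos: [0.6034, -0.0094, 0.1887]
tcp_rot: [180.0, -0.0, 2.0]
wrist_force: [-1.9, -1.7, 2.4]
opening: 0.0426
grasp_force: 67.3
```

Call:
play_rows:
  steps:
    - [[0.009,0,0,0],[0.009,0,0,0],[0.009,0,0,0],[0.009,0,0,0],[0.009,0,0,0]]

```text
time: 12.32
ee_pos: [0.6487, -0.0075, 0.1887]
tcp_rot: [-180.0, -0.0, 2.0]
wrist_force: [-1.9, 0.4, 3.4]
opening: 0.0429
grasp_force: 67.6
```

Call:
play_rows:
  steps:
    - [[0.009,0,0,0],[0.009,0,0,0],[0.009,0,0,0],[0.009,0,0,0],[0.009,0,0,0]]

```text
time: 12.73
ee_pos: [0.6934, -0.0057, 0.1887]
tcp_rot: [-180.0, 0.0, 2.0]
wrist_force: [-33.4, 0.3, 10.7]
opening: 0.0429
grasp_force: 68.0
```

Call:
play_rows:
  steps:
    - [[0,0,0,0],[0,0,0,0],[0,0,0,0],[0,0,0,0],[0,0,0,0]]

```text
time: 13.15
ee_pos: [0.6931, -0.0057, 0.1887]
tcp_rot: [-180.0, -0.0, 2.0]
wrist_force: [-4.5, 3.2, 3.8]
opening: 0.0425
grasp_force: 67.7
```

Call:
play_rows:
  steps:
    - [[0,0,0,0],[0,0,0,0],[0,0,0,0],[0,0,0,0],[0,0,-0.01,0]]
  gripper: 0.075

```text
time: 13.57
ee_pos: [0.6928, -0.0063, 0.1963]
tcp_rot: [180.0, 0.2, 2.0]
wrist_force: [0.5, 1.3, -1.3]
opening: 0.0748
grasp_force: 0.0
```

Call:
play_rows:
  steps:
    - [[0,0,-0.02,0],[0,0,-0.02,0],[0,0,-0.02,0],[-0.03,0.02,0,0],[-0.03,0.02,0,0]]

```text
time: 13.98
ee_pos: [0.6367, -0.0481, 0.2578]
tcp_rot: [180.0, -0.1, 2.1]
wrist_force: [0.6, -1.0, -0.0]
opening: 0.0751
grasp_force: 0.0
```

Call:
play_rows:
  steps:
    - [[-0.03,0.03,0,0],[-0.03,0.03,0,0],[-0.03,0.03,0,0],[-0.03,0.03,0,0],[-0.03,0.03,0,0]]

```text
time: 14.4
ee_pos: [0.4911, -0.2018, 0.2585]
tcp_rot: [180.0, -0.0, 2.0]
wrist_force: [0.0, -0.2, 0.3]
opening: 0.0749
grasp_force: 0.0
```

Call:
play_rows:
  steps:
    - [[-0.03,0.03,0,0],[-0.03,0.03,0,0],[-0.03,0.03,0,0],[0,0.03,0,0],[0,0,0,0]]

```text
time: 14.82
ee_pos: [0.407, -0.3262, 0.2582]
tcp_rot: [179.9, -0.0, 1.8]
wrist_force: [0.5, -0.1, 0.3]
opening: 0.075
grasp_force: 0.0
```

Run:
```python
from h import *
from workcell import bot
go(bot)
s=bot.camera("scene");t=bot.camera("top")
cv2.imwrite("pics/s7.png",s["img"]);cv2.imwrite("pics/t7.png",t["img"])
g=blobs(s["img"].max(2)<60,160,180,300,260),blobs(t["img"].max(2)<60,230,90,290,140); print(g)
a=cv2.resize(s["img"][190:265,170:290],(800,500),interpolation=cv2.INTER_CUBIC)[:300*2]
b=cv2.resize(t["img"][100:160,190:310],(800,400),interpolation=cv2.INTER_CUBIC)
cv2.imwrite("pics/c7.png",cv2.resize(np.vstack([a,b]),(533,600)))
```

```text
pos [ 0.407  -0.3262  0.2582] rot [ 1.799e+02 -3.000e-02  1.770e+00] F [ 0.5 -0.1  0.3] open 0.075 gf 0.0 t 14.8
([(np.int32(43), array([183.       , 212.3255814]), array([179, 210,   9,   6])), (np.int32(304), array([202.42434211, 220.44407895]), array([192, 211,  21,  20]))], [(np.int32(124), array([258.9516129 ,  97.87096774]), array([252,  94,  15,   9]))])
```

View pics/c7.png

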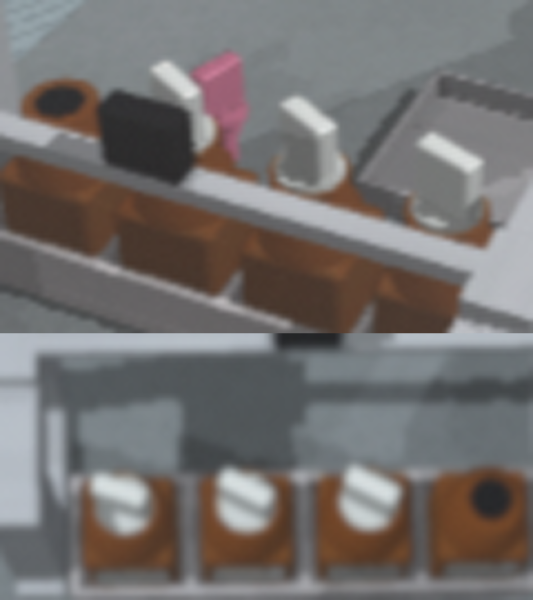

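Run:
```python
from h import *
from workcell import bot
s=bot.camera("scene");t=bot.camera("top")
st=[s["img"][190:250,170:290].min(2).astype(int)];print(np.percentile(st[0],[50,80,95,99,100]))
B=t["img"][125:150,205:285].min(2);print(np.percentile(B,[50,80,95,99,100]))
for n,c,b,ths in(("s",s,(195,195,285,245),(185,200,215)),("t",t,(207,128,285,148),(200,215,225,235))):
  for th in ths:
    print(n,th)
    m=c["img"].min(2)>th
    for a,ce,bb in blobs(m,*b,amin=6):
        ys,xs=np.nonzero(m[bb[1]:bb[1]+bb[3],bb[0]:bb[0]+bb[2]])
        pts=np.array([plane(c,(x+bb[0],y+bb[1]),.157) for x,y in zip(xs,ys)])[:,:2]
        mu=pts.mean(0);w,v=np.linalg.eigh(np.cov((pts-mu).T)); 
        print(a,ce.round(1),mu.round(4),"yaw",np.degrees(np.arctan2(v[1,1],v[0,1])).round(1)%180,np.sqrt(w*12).round(4))
```

```text
[121. 132. 182. 206. 218.]
[ 96. 141. 197. 212. 214.]
s 185
37 [209.4 207.5] [ 0.6097 -0.0477] yaw 62.1 [0.01   0.0364]
41 [239.3 215.5] [0.6066 0.0325] yaw 64.6 [0.0103 0.0352]
46 [271.  223.8] [0.6027 0.1114] yaw 71.6 [0.0104 0.035 ]
s 200
25 [209.3 207.6] [ 0.6103 -0.0477] yaw 62.0 [0.0072 0.0368]
27 [239.4 215.6] [0.6068 0.033 ] yaw 64.3 [0.0073 0.0334]
33 [271.5 224. ] [0.603  0.1129] yaw 73.4 [0.0083 0.0318]
s 215
t 200
25 [273.  133.8] [ 0.6044 -0.047 ] yaw 64.3 [0.0076 0.0267]
28 [216.4 134.8] [0.5977 0.111 ] yaw 73.0 [0.0083 0.0271]
23 [244.9 134.3] [0.601  0.0316] yaw 63.9 [0.0071 0.026 ]
t 215
t 225
t 235
```

Call:
play_rows:
  steps:
    - [[0,0,0,-0.107],[0,0,0,-0.107],[0,0,0,-0.107],[0,0,0,-0.107],[0,0,0,-0.107]]
  gripper: 0.05
  squeeze: 80

```text
time: 15.43
ee_pos: [0.4092, -0.3209, 0.2584]
tcp_rot: [180.0, -0.0, 33.1]
wrist_force: [-0.1, -0.2, -0.2]
opening: 0.0496
grasp_force: 0.0
```

Call:
play_rows:
  steps:
    - [[0,0,0,-0.107],[0,0,0,-0.107],[0,0,0,-0.107],[0,0,0,-0.107],[0,0,0,-0.107]]

```text
time: 15.85
ee_pos: [0.4092, -0.3209, 0.2585]
tcp_rot: [180.0, -0.0, 63.8]
wrist_force: [0.0, -0.6, -0.2]
opening: 0.0498
grasp_force: 0.0
```

Call:
play_rows:
  steps:
    - [[0,0,0,0],[0,0,0,0],[0,0,0,0],[0,0,0,0],[0,0,0,0]]

```text
time: 16.27
ee_pos: [0.4086, -0.3219, 0.2583]
tcp_rot: [180.0, 0.0, 63.3]
wrist_force: [1.0, -0.2, -0.7]
opening: 0.0501
grasp_force: 0.0
```

Run:
```python
from h import *
from workcell import bot
go(bot,[.607,-.0475,.2],63)
s=bot.camera("scene");t=bot.camera("top")
for a,b in(((209.4,207.5),(273,133.8)),((239.3,215.5),(244.9,134.3)),((271,223.8),(216.4,134.8))): print(tri(s,a,t,b))
```

```text
pos [ 0.4086 -0.3219  0.2583] rot [180.     0.    63.25] F [ 1.  -0.2 -0.7] open 0.0501 gf 0.0 t 16.3
shift [0.3344 0.0536 0.0583]
turn 0.0045
(array([ 0.60598684, -0.04853821,  0.1538413 ]), np.float64(0.0029802986377608066))
(array([0.60235302, 0.03098112, 0.15340202]), np.float64(0.0015167801825048217))
(array([0.59885233, 0.11063578, 0.1537492 ]), np.float64(0.0015082639929987248))
```

Call:
play_rows:
  steps:
    - [[0.0334,0.0054,0,0],[0.0334,0.0054,0,0],[0.0334,0.0054,0,0],[0.0334,0.0054,0,0],[0.0334,0.0054,0,0]]

```text
time: 16.78
ee_pos: [0.5083, -0.1837, 0.2584]
tcp_rot: [180.0, -0.0, 63.3]
wrist_force: [0.1, -0.5, 0.2]
opening: 0.0499
grasp_force: 0.0
```

Call:
play_rows:
  steps:
    - [[0.0334,0.0054,0,0],[0.0334,0.0054,0,0],[0.0334,0.0054,0,0],[0.0334,0.0054,0,0],[0.0334,0.0054,0,0]]

```text
time: 17.2
ee_pos: [0.6075, -0.0464, 0.2583]
tcp_rot: [180.0, -0.0, 63.3]
wrist_force: [-0.0, 0.0, 0.3]
opening: 0.0499
grasp_force: 0.0
```

Call:
play_rows:
  steps:
    - [[0,0,0.02,0],[0,0,0.02,0],[0,0,0.01,0],[0,0,0,0],[0,0,0,0]]

```text
time: 17.62
ee_pos: [0.6063, -0.0482, 0.2085]
tcp_rot: [-180.0, 0.0, 63.3]
wrist_force: [0.0, -0.5, 0.2]
opening: 0.0501
grasp_force: 0.0
```

Run:
```python
from h import *
from workcell import bot
go(bot,[.607,-.048,.125],63)
```

```text
pos [ 0.6063 -0.0482  0.2085] rot [-1.7996e+02  1.0000e-02  6.3280e+01] F [ 0.  -0.5  0.2] open 0.0501 gf 0.0 t 17.6
shift [0.0005 0.0006 0.0835]
turn 0.005
```

Call:
play_rows:
  steps:
    - [[0,0.0005,0.02,0],[0,0,0.02,0],[0,0,0.02,0],[0,0,0.014,0],[0,0,0.0085,0]]

```text
time: 18.03
ee_pos: [0.607, -0.0486, 0.1256]
tcp_rot: [180.0, -0.0, 63.3]
wrist_force: [-0.9, -0.1, 0.1]
opening: 0.05
grasp_force: 0.0
```

Call:
play_rows:
  steps:
    - [[0,0,0,0],[0,0,0,0],[0,0,0,0],[0,0,0,0],[0,0,0,0]]
  gripper: 0.0

```text
time: 18.45
ee_pos: [0.6075, -0.0481, 0.1277]
tcp_rot: [179.9, -0.0, 63.3]
wrist_force: [-3.7, 1.2, 5.9]
opening: 0.0128
grasp_force: 78.4
```

Call:
play_rows:
  steps:
    - [[0,0,0,0],[0,0,0,0],[0,0,0,0],[0,0,0,0],[0,0,0,0]]

```text
time: 18.87
ee_pos: [0.6075, -0.0482, 0.1277]
tcp_rot: [179.9, -0.0, 63.3]
wrist_force: [-3.2, -0.5, 6.7]
opening: 0.0126
grasp_force: 78.4
```

Call:
play_rows:
  steps:
    - [[0,0,0,0.1],[0,0,0,0.1],[0,0,-0.001,0.1],[0,0,-0.001,-0.1],[0,0,-0.001,-0.1]]

```text
time: 19.28
ee_pos: [0.6074, -0.0482, 0.1285]
tcp_rot: [180.0, 0.0, 57.7]
wrist_force: [1.8, -0.3, -10.0]
opening: 0.0126
grasp_force: 77.9
```

Call:
play_rows:
  steps:
    - [[0,0,-0.001,-0.1],[0,0,-0.001,-0.1],[0,0,-0.001,-0.1],[0,0,-0.001,-0.1],[0,0,0,0.1]]

```text
time: 19.7
ee_pos: [0.607, -0.048, 0.132]
tcp_rot: [-179.9, 0.0, 75.6]
wrist_force: [0.7, -0.9, -10.0]
opening: 0.0126
grasp_force: 78.0
```

Call:
play_rows:
  steps:
    - [[0,0,0,0.1],[0,0,0,0.1],[0,0,0,0.1],[0,0,0,0.1],[0,0,0,0.1]]

```text
time: 20.12
ee_pos: [0.6074, -0.0484, 0.1321]
tcp_rot: [180.0, 0.0, 45.9]
wrist_force: [2.6, -2.0, -7.1]
opening: 0.0129
grasp_force: 78.6
```

Call:
play_rows:
  steps:
    - [[0,0,0,-0.1],[0,0,0,-0.1],[0,0,0,-0.1],[0,0,0,-0.1],[0,0,0,-0.1]]

```text
time: 20.53
ee_pos: [0.607, -0.048, 0.1329]
tcp_rot: [-180.0, -0.0, 75.1]
wrist_force: [-1.8, -0.1, -1.6]
opening: 0.0123
grasp_force: 79.2
```

Run:
```python
from h import *
from workcell import bot
go(bot)
s=bot.camera("scene")
a=np.hstack([cv2.resize(k[195:255,185:245],(390,500),interpolation=cv2.INTER_CUBIC) for k in(cv2.imread("pics/s7.png"),s["img"])])
cv2.imwrite("pics/c8.png",a)
```

```text
pos [ 0.607  -0.048   0.1329] rot [-1.7998e+02 -1.0000e-02  7.5060e+01] F [-1.8 -0.1 -1.6] open 0.0123 gf 79.2 t 20.5
```

View pics/c8.png

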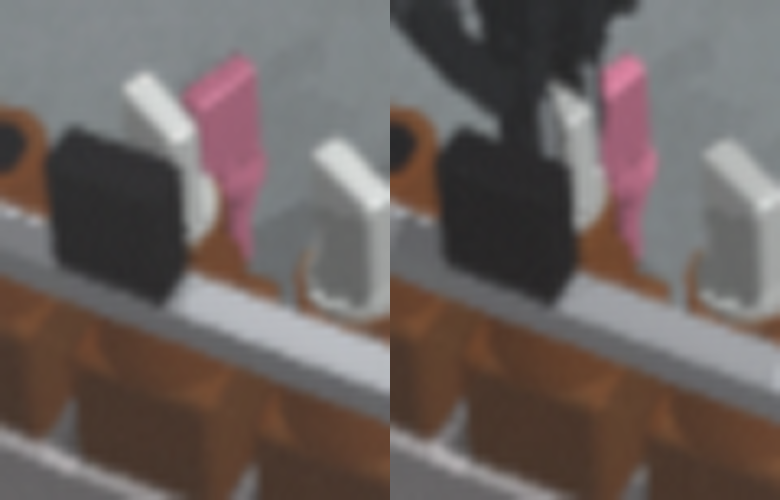

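Twisting at constant height brings the pull down to 1.6 N, and the bottle stays home. I'll carry on gently.

Call:
play_rows:
  steps:
    - [[0,0,-0.0006,0.1],[0,0,-0.0006,0.1],[0,0,-0.0006,0.1],[0,0,-0.0006,0.1],[0,0,-0.0006,0.1]]

```text
time: 21.0
ee_pos: [0.6073, -0.0484, 0.135]
tcp_rot: [-180.0, 0.0, 45.7]
wrist_force: [3.4, -1.4, -10.0]
opening: 0.0128
grasp_force: 78.1
```

Call:
play_rows:
  steps:
    - [[0,0,-0.0006,-0.1],[0,0,-0.0006,-0.1],[0,0,-0.0006,-0.1],[0,0,-0.0006,-0.1],[0,0,-0.0006,-0.1]]

```text
time: 21.42
ee_pos: [0.6067, -0.0481, 0.1377]
tcp_rot: [-179.9, 0.0, 74.9]
wrist_force: [-0.3, 0.4, -10.4]
opening: 0.0128
grasp_force: 78.0
```

Call:
play_rows:
  steps:
    - [[0,0,-0.0006,0.1],[0,0,-0.0006,0.1],[0,0,-0.0006,0.1],[0,0,-0.0006,0.1],[0,0,-0.0006,0.1]]

```text
time: 21.83
ee_pos: [0.6075, -0.0482, 0.1424]
tcp_rot: [180.0, -0.0, 45.7]
wrist_force: [-0.2, -0.8, -0.9]
opening: 0.0123
grasp_force: 79.6
```

Call:
play_rows:
  steps:
    - [[0,0,-0.0006,-0.1],[0,0,-0.0006,-0.1],[0,0,-0.0006,-0.1],[0,0,-0.0006,-0.1],[0,0,-0.0006,-0.1]]

```text
time: 22.25
ee_pos: [0.6075, -0.0482, 0.1456]
tcp_rot: [179.9, -0.0, 74.9]
wrist_force: [-0.3, 0.5, -1.4]
opening: 0.0124
grasp_force: 79.4
```

Call:
play_rows:
  steps:
    - [[0,0,-0.014,0],[0,0,-0.014,0],[0,0,-0.014,0],[0,0,-0.014,0],[0,0,-0.014,0]]

```text
time: 22.67
ee_pos: [0.6074, -0.0482, 0.2162]
tcp_rot: [179.9, -0.0, 74.6]
wrist_force: [0.0, -1.2, -0.9]
opening: 0.0128
grasp_force: 79.4
```

Call:
play_rows:
  steps:
    - [[0.0065,-0.0198,0,0],[0.0065,-0.0198,0,0],[0.0065,-0.0198,0,0],[0.0065,-0.0198,0,0],[0.0065,-0.0198,0,0]]

```text
time: 23.08
ee_pos: [0.5196, 0.0096, 0.2155]
tcp_rot: [179.9, -0.0, 74.6]
wrist_force: [-0.6, -0.1, -0.9]
opening: 0.0129
grasp_force: 79.6
```

Call:
play_rows:
  steps:
    - [[0.0065,-0.0198,0,0],[0.0065,-0.0198,0,0],[0.0065,-0.0198,0,0],[0.0065,-0.0198,0,0],[0,0,0,0]]

```text
time: 23.5
ee_pos: [0.4487, 0.0564, 0.2162]
tcp_rot: [179.9, -0.1, 74.7]
wrist_force: [0.3, 0.2, 0.2]
opening: 0.013
grasp_force: 79.5
```

Run:
```python
from h import *
from workcell import bot
go(bot,[.433,.066,.056])
s=bot.camera("scene");t=bot.camera("top")
cv2.imwrite("pics/c9.png",np.hstack([cv2.resize(s["img"][140:290,160:360],(400,300)),cv2.resize(t["img"][75:243,150:374],(400,300))]))
```

```text
pos [0.4487 0.0564 0.2162] rot [ 1.7992e+02 -6.0000e-02  7.4730e+01] F [0.3 0.2 0.2] open 0.013 gf 79.5 t 23.5
shift [ 0.005  -0.0179  0.1602]
```

View pics/c9.png

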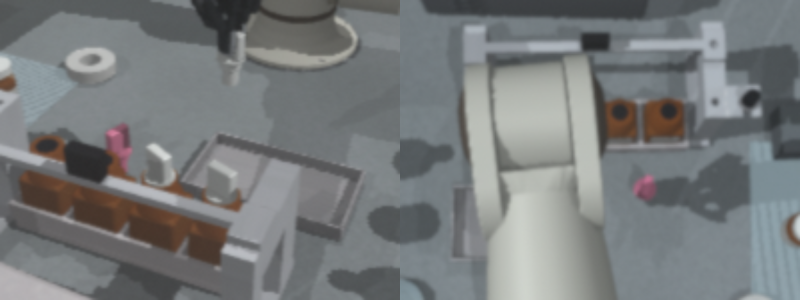

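The stopper is held and free, and the tray's corners at scene (268,208) and (341,226) have not moved. Placing it now.

Call:
play_rows:
  steps:
    - [[0.0025,-0.009,0,0],[0.0025,-0.0089,0.025,0],[0,0,0.03,0],[0,0,0.03,0],[0,0,0.03,0]]

```text
time: 24.02
ee_pos: [0.4347, 0.0645, 0.0986]
tcp_rot: [180.0, -0.0, 74.7]
wrist_force: [0.1, 0.4, -1.0]
opening: 0.0128
grasp_force: 79.5
```

Call:
play_rows:
  steps:
    - [[0,0,0.02,0],[0,0,0.014,0],[0,0,0.008,0],[0,0,0,0],[0,0,0,0]]

```text
time: 24.43
ee_pos: [0.4348, 0.0645, 0.0582]
tcp_rot: [180.0, -0.0, 74.7]
wrist_force: [0.3, 0.1, -0.2]
opening: 0.0126
grasp_force: 79.5
```

Call:
play_rows:
  steps:
    - [[0,0,0.002,0],[0,0,0.002,0],[0,0,0.001,0],[0,0,0.001,0],[0,0,0,0]]

```text
time: 24.85
ee_pos: [0.4346, 0.0646, 0.0518]
tcp_rot: [180.0, -0.0, 74.8]
wrist_force: [0.5, 0.7, -0.8]
opening: 0.0126
grasp_force: 79.5
```

Call:
play_rows:
  steps:
    - [[0,0,0.001,0],[0,0,0.001,0],[0,0,0,0],[0,0,0,0],[0,0,0,0]]

```text
time: 25.27
ee_pos: [0.4348, 0.0647, 0.0507]
tcp_rot: [180.0, -0.0, 74.8]
wrist_force: [-2.9, -0.3, 8.4]
opening: 0.0131
grasp_force: 80.7
```

Call:
play_rows:
  steps:
    - [[0,0,0,0],[0,0,0,0],[0,0,0,0],[0,0,0,0],[0,0,0,0]]
  gripper: 0.05

```text
time: 25.68
ee_pos: [0.4345, 0.0646, 0.0497]
tcp_rot: [-180.0, 0.0, 74.8]
wrist_force: [-0.4, -0.3, -0.4]
opening: 0.0498
grasp_force: 0.0
```

Call:
play_rows:
  steps:
    - [[0,0,-0.03,0],[0,0,-0.03,0],[0,0,-0.03,0],[0,0,-0.03,0],[0,0,-0.03,0]]

```text
time: 26.1
ee_pos: [0.4343, 0.0646, 0.2012]
tcp_rot: [180.0, -0.0, 74.8]
wrist_force: [0.6, -0.7, 0.1]
opening: 0.05
grasp_force: 0.0
```

Run:
```python
from h import *
from workcell import bot
go(bot,[.604,.032,.205],64.5)
```

```text
pos [0.4343 0.0646 0.2012] rot [180.    -0.    74.78] F [ 0.6 -0.7  0.1] open 0.05 gf 0.0 t 26.1
shift [ 0.0131  0.1723 -0.0038]
turn 0.1795
```

Call:
play_rows:
  steps:
    - [[0,0,-0.007,0.09],[0,0,-0.007,0.0895],[0.0054,0.0209,0,0],[0.0054,0.0209,0,0],[0.0054,0.0209,0,0]]

```text
time: 26.52
ee_pos: [0.499, 0.0521, 0.2141]
tcp_rot: [180.0, -0.0, 64.5]
wrist_force: [-1.3, 1.0, 0.6]
opening: 0.0498
grasp_force: 0.0
```

Call:
play_rows:
  steps:
    - [[0.0054,0.0209,0,0],[0.0054,0.0209,0,0],[0.0054,0.0209,0,0],[0.0054,0.0209,0,0],[0.0054,0.0209,0,0]]

```text
time: 26.93
ee_pos: [0.6051, 0.0314, 0.2134]
tcp_rot: [-180.0, 0.0, 64.5]
wrist_force: [0.2, 0.0, 0.8]
opening: 0.0502
grasp_force: 0.0
```

Call:
play_rows:
  steps:
    - [[0,0,0,0],[0,0,0,0],[0,0,0,0],[0,0,0,0],[0,0,0,0]]

```text
time: 27.35
ee_pos: [0.6035, 0.0318, 0.2144]
tcp_rot: [180.0, -0.0, 64.5]
wrist_force: [-0.4, 0.1, 0.6]
opening: 0.05
grasp_force: 0.0
```

Run:
```python
from h import *
from workcell import bot
go(bot,[.604,.032,.1262],64.5)
s=bot.camera("scene");t=bot.camera("top")
cv2.imwrite("pics/c10.png",np.hstack([cv2.resize(s["img"][140:290,160:360],(400,300)),cv2.resize(t["img"][75:243,150:374],(400,300))]))
```

```text
pos [0.6035 0.0318 0.2144] rot [ 1.7997e+02 -2.0000e-02  6.4520e+01] F [-0.4  0.1  0.6] open 0.05 gf 0.0 t 27.4
shift [0.0003 0.0003 0.0882]
turn 0.0003
```

View pics/c10.png

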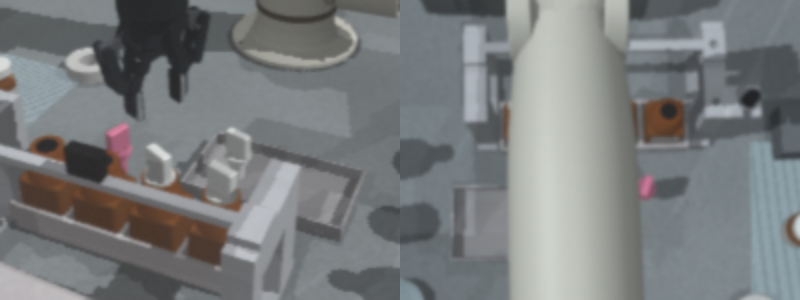

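Stopper 1 stands in the tray at about scene (279,212). On to stopper 2.

Call:
play_rows:
  steps:
    - [[0,0,0.02,0],[0,0,0.02,0],[0,0,0.02,0],[0,0,0.018,0],[0,0,0.0095,0]]

```text
time: 27.87
ee_pos: [0.603, 0.0317, 0.1242]
tcp_rot: [-179.9, 0.1, 64.5]
wrist_force: [0.7, 0.3, 0.4]
opening: 0.05
grasp_force: 0.0
```

Call:
play_rows:
  steps:
    - [[0,0,0,0],[0,0,0,0],[0,0,0,0],[0,0,0,0],[0,0,0,0]]
  gripper: 0.0

```text
time: 28.28
ee_pos: [0.6043, 0.0319, 0.128]
tcp_rot: [179.9, -0.1, 64.5]
wrist_force: [-4.3, 1.4, 6.1]
opening: 0.0129
grasp_force: 78.6
```

Call:
play_rows:
  steps:
    - [[0,0,0,0],[0,0,0,0],[0,0,0,0],[0,0,0,0],[0,0,0,0]]

```text
time: 28.7
ee_pos: [0.6043, 0.0319, 0.128]
tcp_rot: [179.9, -0.1, 64.5]
wrist_force: [-4.4, -0.1, 7.0]
opening: 0.0126
grasp_force: 78.6
```

Call:
play_rows:
  steps:
    - [[0,0,0,0.1],[0,0,0,0.1],[0,0,-0.0005,0.1],[0,0,-0.0005,-0.1],[0,0,-0.0005,-0.1]]

```text
time: 29.12
ee_pos: [0.6042, 0.0318, 0.1282]
tcp_rot: [180.0, -0.0, 58.9]
wrist_force: [-0.3, 1.5, -4.1]
opening: 0.0126
grasp_force: 77.9
```

Call:
play_rows:
  steps:
    - [[0,0,-0.0005,-0.1],[0,0,-0.0005,-0.1],[0,0,-0.0005,-0.1],[0,0,-0.0005,0.1],[0,0,-0.0005,0.1]]

```text
time: 29.53
ee_pos: [0.604, 0.0318, 0.1295]
tcp_rot: [-179.9, 0.0, 64.4]
wrist_force: [1.4, 0.3, -9.2]
opening: 0.0128
grasp_force: 77.9
```

Call:
play_rows:
  steps:
    - [[0,0,-0.0005,0.1],[0,0,-0.0005,0.1],[0,0,-0.0005,0.1],[0,0,-0.0005,0.1],[0,0,0,-0.1]]

```text
time: 29.95
ee_pos: [0.6043, 0.0315, 0.1314]
tcp_rot: [-180.0, 0.0, 46.5]
wrist_force: [2.0, 2.0, -8.7]
opening: 0.0124
grasp_force: 78.2
```

Call:
play_rows:
  steps:
    - [[0,0,-0.0005,-0.1],[0,0,-0.0005,-0.1],[0,0,-0.0005,-0.1],[0,0,-0.0005,-0.1],[0,0,-0.0005,-0.1]]

```text
time: 30.37
ee_pos: [0.6037, 0.032, 0.1336]
tcp_rot: [-179.9, -0.0, 76.2]
wrist_force: [-0.7, 2.0, -10.3]
opening: 0.0131
grasp_force: 78.1
```

Call:
play_rows:
  steps:
    - [[0,0,-0.0005,0.1],[0,0,-0.0005,0.1],[0,0,-0.0005,0.1],[0,0,-0.0005,0.1],[0,0,-0.0005,0.1]]

```text
time: 30.78
ee_pos: [0.6041, 0.0316, 0.1362]
tcp_rot: [-180.0, 0.1, 47.0]
wrist_force: [1.5, -0.2, -10.6]
opening: 0.0129
grasp_force: 78.1
```

Call:
play_rows:
  steps:
    - [[0,0,-0.0005,-0.1],[0,0,-0.0005,-0.1],[0,0,-0.0005,-0.1],[0,0,-0.0005,-0.1],[0,0,-0.0005,-0.1]]

```text
time: 31.2
ee_pos: [0.6034, 0.0319, 0.1385]
tcp_rot: [-179.8, 0.0, 76.2]
wrist_force: [-1.5, 1.7, -9.5]
opening: 0.0127
grasp_force: 78.2
```

Call:
play_rows:
  steps:
    - [[0,0,-0.0005,0.1],[0,0,-0.0005,0.1],[0,0,-0.0005,0.1],[0,0,-0.0005,0.1],[0,0,-0.0005,0.1]]

```text
time: 31.62
ee_pos: [0.6046, 0.0316, 0.1429]
tcp_rot: [179.9, -0.0, 47.0]
wrist_force: [0.5, -0.7, -1.1]
opening: 0.0128
grasp_force: 79.5
```

Call:
play_rows:
  steps:
    - [[0,0,-0.0005,-0.1],[0,0,-0.0005,-0.1],[0,0,-0.0005,-0.1],[0,0,-0.0005,-0.1],[0,0,-0.0005,-0.1]]

```text
time: 32.03
ee_pos: [0.6046, 0.0315, 0.1455]
tcp_rot: [179.9, -0.0, 76.2]
wrist_force: [-0.3, 0.4, -0.6]
opening: 0.0127
grasp_force: 79.6
```

Call:
play_rows:
  steps:
    - [[0,0,-0.015,0],[0,0,-0.015,0],[0,0,-0.015,0],[0,0,-0.015,0],[0,0,-0.015,0]]

```text
time: 32.45
ee_pos: [0.6044, 0.0315, 0.2212]
tcp_rot: [179.9, -0.0, 76.0]
wrist_force: [0.6, -0.6, -0.9]
opening: 0.0124
grasp_force: 79.5
```

Call:
play_rows:
  steps:
    - [[0.005,-0.0189,0,0],[0.005,-0.0189,0,0],[0.005,-0.0189,0,0],[0.005,-0.0189,0,0],[0.005,-0.0189,0,0]]

```text
time: 32.87
ee_pos: [0.518, 0.0791, 0.2204]
tcp_rot: [179.9, -0.0, 75.9]
wrist_force: [0.8, 1.2, -0.6]
opening: 0.0128
grasp_force: 79.7
```

Call:
play_rows:
  steps:
    - [[0.005,-0.0189,0,0],[0.005,-0.0189,0,0],[0.005,-0.0189,0,0],[0.005,-0.0189,0,0],[0.005,-0.0189,0,0]]

```text
time: 33.28
ee_pos: [0.4324, 0.1263, 0.2205]
tcp_rot: [179.9, -0.0, 75.9]
wrist_force: [-0.1, 1.0, 0.1]
opening: 0.0127
grasp_force: 79.7
```

Call:
play_rows:
  steps:
    - [[0,0,0,0],[0,0,0.03,0],[0,0,0.03,0],[0,0,0.03,0],[0,0,0.02,0]]

```text
time: 33.7
ee_pos: [0.4328, 0.1256, 0.1077]
tcp_rot: [-180.0, 0.0, 76.0]
wrist_force: [-0.4, 0.2, -0.8]
opening: 0.0129
grasp_force: 79.6
```

Run:
```python
from h import *
from workcell import bot
go(bot,[.433,.125,.053])
s=bot.camera("scene");cv2.imwrite("pics/s11.png",s["img"])
a=cv2.imread("pics/s7.png");d=(np.abs(a.astype(int)-s["img"]).max(2)>40)
# tray far-right region check for motion
print(d[215:262,322:350].mean())
```

```text
pos [0.4328 0.1256 0.1077] rot [-1.7998e+02  4.0000e-02  7.5960e+01] F [-0.4  0.2 -0.8] open 0.0129 gf 79.6 t 33.7
shift [-0.0005  0.0004  0.0547]
0.0
```

Call:
play_rows:
  steps:
    - [[0,0,0.02,0],[0,0,0.018,0],[0,0,0.01,0],[0,0,0.005,0],[0,0,0,0]]

```text
time: 34.17
ee_pos: [0.4329, 0.1258, 0.0567]
tcp_rot: [-180.0, 0.0, 76.0]
wrist_force: [-0.2, 0.0, -0.7]
opening: 0.0129
grasp_force: 79.6
```

Call:
play_rows:
  steps:
    - [[0,0,0.002,0],[0,0,0.001,0],[0,0,0.001,0],[0,0,0,0],[0,0,0,0]]

```text
time: 34.58
ee_pos: [0.433, 0.1261, 0.0532]
tcp_rot: [180.0, -0.0, 76.0]
wrist_force: [1.0, -0.3, -0.2]
opening: 0.0127
grasp_force: 79.6
```

Call:
play_rows:
  steps:
    - [[0,0,0.001,0],[0,0,0.001,0],[0,0,0.0005,0],[0,0,0,0],[0,0,0,0]]

```text
time: 35.0
ee_pos: [0.433, 0.1261, 0.0509]
tcp_rot: [180.0, -0.0, 76.0]
wrist_force: [-2.4, 0.2, 4.8]
opening: 0.013
grasp_force: 80.6
```

Call:
play_rows:
  steps:
    - [[0,0,0,0],[0,0,0,0],[0,0,0,0],[0,0,0,0],[0,0,0,0]]
  gripper: 0.05

```text
time: 35.42
ee_pos: [0.4328, 0.126, 0.0502]
tcp_rot: [-180.0, 0.0, 76.0]
wrist_force: [-0.4, -0.0, 0.0]
opening: 0.0503
grasp_force: 0.0
```

Call:
play_rows:
  steps:
    - [[0,0,-0.033,0],[0,0,-0.033,0],[0,0,-0.033,0],[0,0,-0.033,0],[0,0,-0.033,0]]

```text
time: 35.83
ee_pos: [0.4326, 0.1259, 0.2169]
tcp_rot: [180.0, -0.0, 76.0]
wrist_force: [1.0, 0.6, -0.5]
opening: 0.05
grasp_force: 0.0
```

Run:
```python
from h import *
from workcell import bot
go(bot,[.600,.1115,.215],72.5)
```

```text
pos [0.4326 0.1259 0.2169] rot [179.99  -0.    75.96] F [ 1.   0.6 -0.5] open 0.05 gf 0.0 t 35.8
shift [0.0267 0.1659 0.0019]
turn 0.0604
```

Call:
play_rows:
  steps:
    - [[0,0,0,0.06],[0,0,0,0],[0.0046,0.0205,0,0],[0.0046,0.0205,0,0],[0.0046,0.0205,0,0]]

```text
time: 36.25
ee_pos: [0.496, 0.1206, 0.2141]
tcp_rot: [-179.9, 0.0, 72.6]
wrist_force: [-0.3, 0.4, -0.2]
opening: 0.0498
grasp_force: 0.0
```

Call:
play_rows:
  steps:
    - [[0.0046,0.0205,0,0],[0.0046,0.0205,0,0],[0.0046,0.0205,0,0],[0.0046,0.0205,0,0],[0.0046,0.0205,0,0]]

```text
time: 36.67
ee_pos: [0.6009, 0.1116, 0.2135]
tcp_rot: [-179.9, 0.1, 72.6]
wrist_force: [0.0, 0.6, -0.2]
opening: 0.0502
grasp_force: 0.0
```

Call:
play_rows:
  steps:
    - [[0,0,0,0],[0,0,0,0],[0,0,0,0],[0,0,0,0],[0,0,0,0]]

```text
time: 37.08
ee_pos: [0.5997, 0.112, 0.2156]
tcp_rot: [180.0, -0.0, 72.6]
wrist_force: [0.3, 0.7, 0.0]
opening: 0.0506
grasp_force: 0.0
```

Run:
```python
from h import *
from workcell import bot
go(bot,[.600,.1115,.126],72.5)
s=bot.camera("scene")
cv2.imwrite("pics/c12.png",cv2.resize(s["img"][140:290,160:360],(800,600),interpolation=cv2.INTER_CUBIC))
```

```text
pos [0.5997 0.112  0.2156] rot [ 1.7999e+02 -1.0000e-02  7.2560e+01] F [0.3 0.7 0. ] open 0.0506 gf 0.0 t 37.1
shift [-0.0003  0.0005  0.0896]
turn 0.0011
```

View pics/c12.png

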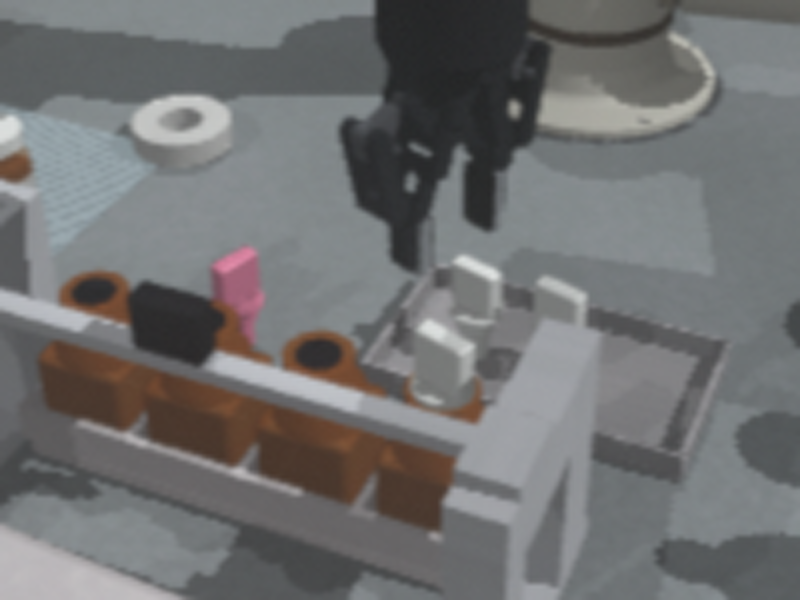

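Both placed stoppers stand in the tray, at crop (475,290) and (560,300), and bottles 1 and 2 are home. The last stopper is at (443,360).

Call:
play_rows:
  steps:
    - [[0,0,0.02,0],[0,0,0.02,0],[0,0,0.02,0],[0,0,0.018,0],[0,0,0.0105,0]]

```text
time: 37.55
ee_pos: [0.5993, 0.1118, 0.1249]
tcp_rot: [-179.9, 0.0, 72.5]
wrist_force: [0.2, 0.7, -0.8]
opening: 0.0498
grasp_force: 0.0
```

Call:
play_rows:
  steps:
    - [[0,0,0,0],[0,0,0,0],[0,0,0,0],[0,0,0,0],[0,0,0,0]]
  gripper: 0.0

```text
time: 37.97
ee_pos: [0.6006, 0.112, 0.1284]
tcp_rot: [179.9, -0.1, 72.5]
wrist_force: [-3.2, 0.0, 7.7]
opening: 0.0126
grasp_force: 78.8
```

Call:
play_rows:
  steps:
    - [[0,0,0,0],[0,0,0,0],[0,0,0,0],[0,0,0,0],[0,0,0,0]]

```text
time: 38.38
ee_pos: [0.6006, 0.1121, 0.1284]
tcp_rot: [179.9, -0.1, 72.5]
wrist_force: [-3.3, 0.4, 6.6]
opening: 0.0127
grasp_force: 78.8
```

Call:
play_rows:
  steps:
    - [[0,0,0,0.1],[0,0,0,0.1],[0,0,-0.0005,0.1],[0,0,-0.0005,-0.1],[0,0,-0.0005,-0.1]]

```text
time: 38.8
ee_pos: [0.6006, 0.1119, 0.1286]
tcp_rot: [180.0, -0.0, 66.9]
wrist_force: [0.5, 1.8, -3.9]
opening: 0.0127
grasp_force: 77.9
```

Call:
play_rows:
  steps:
    - [[0,0,-0.0005,-0.1],[0,0,-0.0005,-0.1],[0,0,-0.0005,-0.1],[0,0,-0.0005,0.1],[0,0,-0.0005,0.1]]

```text
time: 39.22
ee_pos: [0.6004, 0.112, 0.13]
tcp_rot: [-180.0, 0.0, 72.4]
wrist_force: [1.7, 1.9, -9.4]
opening: 0.0129
grasp_force: 77.9
```

Call:
play_rows:
  steps:
    - [[0,0,-0.0005,0.1],[0,0,-0.0005,0.1],[0,0,-0.0005,0.1],[0,0,-0.0005,0.1],[0,0,0,-0.1]]

```text
time: 39.63
ee_pos: [0.6007, 0.1118, 0.1319]
tcp_rot: [180.0, 0.0, 54.6]
wrist_force: [3.1, 1.2, -9.2]
opening: 0.0128
grasp_force: 78.2
```

Call:
play_rows:
  steps:
    - [[0,0,-0.0005,-0.1],[0,0,-0.0005,-0.1],[0,0,-0.0005,-0.1],[0,0,-0.0005,-0.1],[0,0,-0.0005,-0.1]]

```text
time: 40.05
ee_pos: [0.6, 0.1121, 0.134]
tcp_rot: [-179.9, -0.0, 84.3]
wrist_force: [0.3, 1.9, -10.0]
opening: 0.0128
grasp_force: 78.1
```

Call:
play_rows:
  steps:
    - [[0,0,-0.0005,0.1],[0,0,-0.0005,0.1],[0,0,-0.0005,0.1],[0,0,-0.0005,0.1],[0,0,-0.0005,0.1]]

```text
time: 40.47
ee_pos: [0.6005, 0.1118, 0.1367]
tcp_rot: [-180.0, 0.0, 55.1]
wrist_force: [3.2, -0.7, -9.7]
opening: 0.0127
grasp_force: 78.1
```

Call:
play_rows:
  steps:
    - [[0,0,-0.0005,-0.1],[0,0,-0.0005,-0.1],[0,0,-0.0005,-0.1],[0,0,-0.0005,-0.1],[0,0,-0.0005,-0.1]]

```text
time: 40.88
ee_pos: [0.5998, 0.112, 0.1389]
tcp_rot: [-179.9, 0.0, 84.3]
wrist_force: [-1.5, 2.0, -9.3]
opening: 0.0127
grasp_force: 78.2
```

Call:
play_rows:
  steps:
    - [[0,0,-0.0005,0.1],[0,0,-0.0005,0.1],[0,0,-0.0005,0.1],[0,0,-0.0005,0.1],[0,0,-0.0005,0.1]]

```text
time: 41.3
ee_pos: [0.6007, 0.1118, 0.1432]
tcp_rot: [180.0, -0.0, 55.1]
wrist_force: [0.1, 0.2, -0.6]
opening: 0.0127
grasp_force: 79.7
```

Call:
play_rows:
  steps:
    - [[0,0,-0.0005,-0.1],[0,0,-0.0005,-0.1],[0,0,-0.0005,-0.1],[0,0,-0.0005,-0.1],[0,0,-0.0005,-0.1]]

```text
time: 41.72
ee_pos: [0.6007, 0.1118, 0.1458]
tcp_rot: [179.9, -0.0, 84.3]
wrist_force: [0.4, 0.6, 0.1]
opening: 0.0129
grasp_force: 79.5
```

Call:
play_rows:
  steps:
    - [[0,0,-0.015,0],[0,0,-0.015,0],[0,0,-0.015,0],[0,0,-0.015,0],[0,0,-0.015,0]]

```text
time: 42.13
ee_pos: [0.6006, 0.1118, 0.2215]
tcp_rot: [179.9, -0.0, 84.0]
wrist_force: [0.3, -1.3, 0.2]
opening: 0.0131
grasp_force: 79.5
```

Call:
play_rows:
  steps:
    - [[0.0055,-0.0174,0,0],[0.0055,-0.0174,0,0],[0.0055,-0.0174,0,0],[0.0055,-0.0174,0,0],[0.0055,-0.0174,0,0]]

```text
time: 42.55
ee_pos: [0.5162, 0.1485, 0.2208]
tcp_rot: [179.9, -0.0, 84.0]
wrist_force: [-0.3, 0.7, -0.3]
opening: 0.0127
grasp_force: 79.6
```

Call:
play_rows:
  steps:
    - [[0.0055,-0.0174,0,0],[0.0055,-0.0174,0,0],[0.0055,-0.0174,0,0],[0.0055,-0.0174,0,0],[0.0055,-0.0174,0,0]]

```text
time: 42.97
ee_pos: [0.4326, 0.1851, 0.2209]
tcp_rot: [179.9, -0.0, 84.0]
wrist_force: [0.1, 0.4, -0.4]
opening: 0.0126
grasp_force: 79.6
```

Call:
play_rows:
  steps:
    - [[0,0,0,0],[0,0,0.03,0],[0,0,0.03,0],[0,0,0.03,0],[0,0,0.02,0]]

```text
time: 43.38
ee_pos: [0.4329, 0.1844, 0.108]
tcp_rot: [-180.0, 0.0, 84.0]
wrist_force: [-0.7, 0.1, -1.0]
opening: 0.0127
grasp_force: 79.6
```

Run:
```python
from h import *
from workcell import bot
go(bot,[.433,.185,.053])
s=bot.camera("scene")
a=cv2.imread("pics/s7.png");d=(np.abs(a.astype(int)-s["img"]).max(2)>40)
print(d[215:262,322:350].mean())
```

```text
pos [0.4329 0.1844 0.108 ] rot [-1.7996e+02  4.0000e-02  8.3980e+01] F [-0.7  0.1 -1. ] open 0.0127 gf 79.6 t 43.4
shift [0.0007 0.     0.055 ]
0.0121580547112462
```

Call:
play_rows:
  steps:
    - [[0,0,0.02,0],[0,0,0.018,0],[0,0,0.01,0],[0,0,0.005,0],[0,0,0.002,0]]

```text
time: 43.85
ee_pos: [0.4333, 0.1847, 0.0554]
tcp_rot: [-180.0, 0.0, 84.0]
wrist_force: [0.3, 0.1, -1.3]
opening: 0.0126
grasp_force: 79.6
```

Call:
play_rows:
  steps:
    - [[0,0,0.001,0],[0,0,0.001,0],[0,0,0.001,0],[0,0,0,0],[0,0,0,0]]

```text
time: 44.27
ee_pos: [0.4333, 0.1848, 0.0527]
tcp_rot: [180.0, -0.0, 84.0]
wrist_force: [-0.1, 0.6, -0.2]
opening: 0.0127
grasp_force: 79.6
```

Next: touch down, release, lift, and swing clear to a spot over empty bench for the final look.

Call:
play_rows:
  steps:
    - [[0,0,0.001,0],[0,0,0.001,0],[0,0,0,0],[0,0,0,0],[0,0,0,0]]

```text
time: 44.68
ee_pos: [0.4333, 0.1849, 0.0514]
tcp_rot: [179.9, -0.0, 84.0]
wrist_force: [-2.4, -1.2, 9.5]
opening: 0.0127
grasp_force: 80.9
```

Call:
play_rows:
  steps:
    - [[0,0,0,0],[0,0,0,0],[0,0,0,0],[0,0,0,0],[0,0,0,0]]
  gripper: 0.05

```text
time: 45.1
ee_pos: [0.433, 0.1848, 0.0502]
tcp_rot: [-180.0, 0.0, 84.0]
wrist_force: [0.3, -0.7, -0.3]
opening: 0.0501
grasp_force: 0.0
```

Call:
play_rows:
  steps:
    - [[0,0,-0.035,0],[0,0,-0.035,0],[0,0,-0.035,0],[0,0,-0.035,0],[0,0,-0.035,0]]

```text
time: 45.52
ee_pos: [0.4328, 0.1846, 0.2269]
tcp_rot: [180.0, -0.0, 84.0]
wrist_force: [0.7, -0.2, -0.5]
opening: 0.0501
grasp_force: 0.0
```

Call:
play_rows:
  steps:
    - [[-0.035,0,0,0],[-0.035,0,0,0],[-0.035,0,0,0],[-0.035,0,0,0],[-0.035,0,0,0]]

```text
time: 45.93
ee_pos: [0.4142, 0.0094, 0.2253]
tcp_rot: [180.0, -0.0, 84.0]
wrist_force: [0.3, -0.3, -0.1]
opening: 0.0503
grasp_force: 0.0
```

Call:
play_rows:
  steps:
    - [[-0.035,0,0,0],[-0.035,0,0,0],[-0.035,0,0,0],[-0.035,0,0,0],[-0.035,0,0,0]]

```text
time: 46.35
ee_pos: [0.3958, -0.165, 0.2254]
tcp_rot: [180.0, 0.0, 84.0]
wrist_force: [1.8, 0.3, 0.3]
opening: 0.0498
grasp_force: 0.0
```

Call:
play_rows:
  steps:
    - [[-0.02,0,0,0],[-0.01,0,0,0],[0,0,0,0],[0,0,0,0],[0,0,0,0]]

```text
time: 46.77
ee_pos: [0.3934, -0.1922, 0.2253]
tcp_rot: [-180.0, -0.0, 84.0]
wrist_force: [-1.0, 0.4, 0.1]
opening: 0.05
grasp_force: 0.0
```

Run:
```python
from h import *
from workcell import bot
go(bot)
s=bot.camera("scene");t=bot.camera("top")
cv2.imwrite("pics/c13.png",np.hstack([cv2.resize(s["img"][130:310,110:350],(400,300)),cv2.resize(t["img"][75:255,130:370],(400,300))]))
print("grip",blobs(t["img"].max(2)<60,230,80,290,140))
print("knob",blobs(s["img"].max(2)<60,120,160,170,200))
```

```text
pos [ 0.3934 -0.1922  0.2253] rot [-1.800e+02 -2.000e-02  8.403e+01] F [-1.   0.4  0.1] open 0.05 gf 0.0 t 46.8
grip [(np.int32(126), array([259.05555556,  97.91269841]), array([252,  94,  15,   9])), (np.int32(39), array([245.28205128, 136.84615385]), array([242, 134,   8,   6])), (np.int32(41), array([272.58536585, 136.75609756]), array([269, 134,   8,   6]))]
knob [(np.int32(91), array([141.63736264, 179.40659341]), array([138, 173,   9,  13]))]
```

View pics/c13.png

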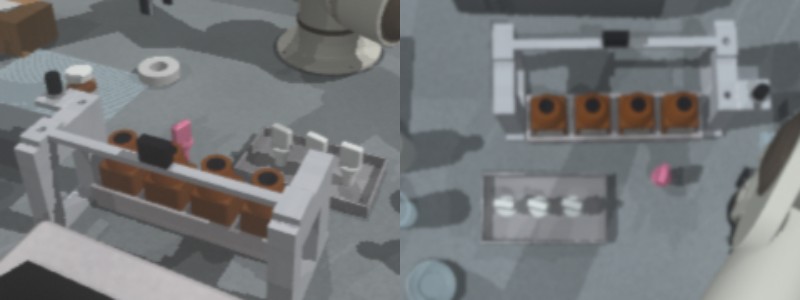

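All three stoppers stand in the tray, the bottles are home and open, the bar is back, the pin is parked and the arm is clear. Handing in.

```bash
python3 -c "
from workcell import bot
print(bot.job_done())"
```

```text
the job is handed in; nothing more can be done
None
```

The job is handed in, though no verdict came back: the pin is parked in the notch, the keeper bar is fully back, all three stoppers stand in the tray, the bottles are home, and nothing else on the bench was disturbed.

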